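Lock the bolt-action clamp of a drill jig

ROBOT

A 7-joint arm with a two-finger parallel gripper is mounted at the origin on a cart in front of the work surface, level with it; the furniture and walls round the work are solid. World frame = base frame: x ahead of the robot, y to its left, z up, the work surface at z = 0. Lengths are in m, angles in rad, forces in N, time in s.
With the tool pointing down it reaches from about 0.4 to 0.85 m from the base axis. Payload 10.4 kg.
Tool frame: the origin (TCP) lies midway between the tips of the shut fingers; the grasp point (between the pads) lies 19 mm behind it; z points along the fingers, y is the line along which they close (so a half turn about z gives the same grasp; the last joint's range is limited). The gripper opens to 87 mm and grips with 3 to 60 N. Pads are 19 mm wide; open, the fingers measure 117 mm over their backs; the gripper's body (75 mm by 190 mm) begins 51 mm behind the grasp point.
Start: joints at [1.094, 0.332, -0.065, 1.46, 0.022, 1.35, -0.088], TCP at [0.274, -0.562, 0.223] pointing down, gripper open.
Joint ranges: [-2.6, 2.6], [-0.5, 2.12], [-1.47, 1.34], [0.16, 2.42], [-1.27, 4.41], [0.06, 2.06], [-2.6, 2.6]. Speed limits (rad/s): [2.22, 2.22, 2.79, 2.79, 3.14, 3.14, 3.14].

INTERFACE

Orientations are given as a unit quaternion [x, y, z, w].
In Python, from bench import sensors, eyes, order gives the robot as it stands.
- The arm moves only by the tool arm_command, never from a script. Its argument "steps" is a list of rows, each an object with "rot": the turn, a rotation vector about the world's x, y, z in degrees, a list of three; "slide": the shift along the world's x, y, z in m, a list of three; "grip": the opening, from 0 (shut) to 1 (fully open). A call has exactly 8 rows; each row shifts and turns the commanded pose from where the row before left it; what a row does not reach is not made up. A row lasts 1/8 s, in which the tool goes at most 62.5 mm and 10.7 degrees, less where a joint would pass 70% of its speed; a pose out of reach is approached as far as the arm can. A call with a gripper value outside its range is refused whole. The fingers move at their own pace and stop on an object; "newtons" is the grip in N (left out, the last holds). Time passes only in rows, so rows that do not move let the fingers close, or fill a call up. It gives the time, the measured TCP pose, the force, the opening and the grip force at its end, in the units of the state.
- sensors.read_state(): the state, without advancing time (a new reading comes with each control period).
- eyes.camera(name): name is "side" or "top" or "wrist"; returns a dict with "pixels" (400x640x3 uint8, red, green, blue), "intrinsics" (3x3 intrinsics, pixels), "pose" (4x4, takes a point from camera to world coordinates). Camera axes: x right, y down, z forward; pixel columns grow to the right and rows downward; lengths in m; the calibration is good to about 2 mm. A picture is of the moment at which its call begins. There is no depth.
- order.close_job(): hands the job in; it is judged then, once.
Trained networks look in a picture, given as the dict that the camera call returned (one of the last four; its "shot" number tells which), for a name from the list of things; names that differ only in an ending like _2 or _b are one class to them, and where a whole thing is asked for, a point or a joint stands for the part that bears it (a point fixed in the world has none). Each returns a list of dicts, best first, with "conf" (0 to 1); they miss things now and then, are a little off and sometimes report something else, mostly with a low value. They report only what shows in the picture. A call takes as long as a camera call.
- eyes.look_for(name, picture): "bbox" ([left, top, right, bottom] in pixels, round what is visible of it).
The state is a dict: "time": time; "joint_positions": joint angles; "joint_vel": joint speeds; "joint_torque": joint torques, N m; "ee_pos": TCP position; "eef_rot": TCP orientation; "ft_force": force on the tool from outside, world axes, zero at the start; "torque": the same for the moment, N m; "width": finger opening in m; "grip_force": force on a finger pad.
Only numpy, scipy, OpenCV 4.12 (cv2) and the standard library are available. Lean on these libraries where they do the work, as an engineer would, in place of code of your own. Each camera call takes 0.05 s, during which the arm holds its last target. There are 200 camera calls.

TASK

Clamp the wooden block in the drill jig: push the clamp's upright ball handle along its slot until the plunger has driven the block against the fence and the handle has come to the end of the slot, then push the handle over sideways into the locking notch, fully down. Only push the handle, never take it between the fingers; do not lift the block, and leave the loose tools round the jig where they lie.

Things in the scene. Friction and masses are not known exactly. Their poses are not given: they have to be found in the camera images.
- jig: drill jig, fixed to the bench: plywood board, x -60 to +60, y -165 to +150, 12 mm thick. Origin on the bench under it, z up; local +y is the way the plunger pushes (seen from above, -x is on its left). The clamp stands at the -y end, the fence at the +y end. Two side guides at x = +-25 to +-37, y -2 to 100 are 27 mm high
- housing: the clamp's aluminium housing, fixed on the jig, with the jig's own frame and origin: x -20 to +20, y -154 to -44, top at z = 54 mm (dark rear cover 55); screwed feet out to x = +-34, z = 22. A slot 11 mm wide in its top runs straight along +y from y = -126 to -71 and there turns the corner into a locking notch (y -83 to -71) cut out to the -x side
- fence (a point): foot of the fence's face at jig (0, 115, 12) mm. The aluminium fence is 92 mm wide, 53 mm high above the bench and carries a drill-bush plate that overhangs the block (jig x -36 to +36, y 72 to 137, z 53 to 63, bushes to z = 67)
- plunger (a joint): travel of the clamp's steel plunger along jig +y, 0 to 0.045 m (end of the slot); starts at 0 to 0.010. Axis at jig x = 0, z = 34 mm. It stays where it is left (friction about 6 N); the sprung pad pressing the block adds up to 5 N, so pushing takes up to about 13 N before the hard stop at the end
- handle (a joint): turn of the handle about the plunger's axis, rad: 0 upright (start), growing as it is laid over towards jig -x, 1.4 fully down on its stop (10 degrees above level). The slot keeps it upright until the plunger is within 4 mm of its end; then it turns with 1 to 2 N at the ball and stays where it is left. In the notch it keeps the plunger from sliding back
- knob (a point): centre of the black ball, 22 mm in diameter, at the end of the handle, 52 mm from the plunger's axis. Upright it stands at jig x = 0, y = -120 mm + plunger travel, z = 86 mm; fully down at jig x = -51, z = 43 mm.
- stem (a point): point on the handle's round steel stem (8 mm in diameter), 32 mm from the plunger's axis, between the housing's top and the ball.
- block: loose pine block 45 x 110 x 36 mm with one drilled hole, lying on the jig's board between the side guides, its length along jig y; origin at the centre of its underside. It starts 8 to 20 mm short of the fence; against the fence its origin is at jig y = +60 mm.
- pad: round pad, 26 mm in diameter, at the front end of the plunger, on a spring with 10 mm of travel; origin at the centre of its rubber face, which pushes the block.
- driver: bystander: red screwdriver, 199 mm long, lying beyond the jig
- spanner: bystander: combination spanner, 192 mm long, 6 mm thick, to the right
- gauge: bystander: steel vernier calliper, 81 x 230 x 8 mm, in front and to the right of the jig

How it is judged:
On the way, in this order (a step that is already met when the one before it is completed fails the run):
1. the plunger is pushed home along the slot, the handle still upright (value of joint plunger above 0.0395 m and value of joint handle below 0.6 rad), for 0.1 s.
2. the handle is laid over into the locking notch (value of joint handle above 1.2 rad), for 0.2 s.
At the end, for the whole second after the job is handed in: The handle is down in the notch (joint over 1.2 of 1.4 rad), the plunger within 5.5 mm of its end, and the block lies flat on the board, square to the fence within 2 degrees, within 2.5 mm of it, pressed by the pad with more than 0.8 N and at rest (value of joint handle above 1.2 rad and value of joint plunger above 0.0395 m and y of block in the frame of jig above 0.0575 m and z of block in the frame of jig below 0.016 m and angle between the y axis of block and the y axis of jig, either way round below 0.035 rad and contact force between pad and block above 0.8 N and linear speed of block below 0.02 m/s); the robot touches nothing.
It fails at once if the handle's ball is taken between the fingers (distance between the grasp point and knob below 0.014 m).
It fails at once if the handle's stem is taken between the fingers (distance between the grasp point and stem below 0.01 m).
It fails at once if the block is lifted or tipped (z of block in the frame of jig above 0.024 m or angle between block's own z axis and vertical above 0.2 rad).
It fails at once if a loose tool near the jig is disturbed (distance of any of driver, spanner, gauge from where it was at the start of the episode above 0.02 m).
It also fails if it takes over 42 s, if anything falls off the work surface, if the arm or the gripper's body presses on something with over 40 N, if the wrist force passes 120 N, or if a joint passes its speed limit or range.

## Working session

There is one attempt and no reset: what is moved stays moved. The work goes in short steps, Python scripts to look and compute and a tool call to move; the robot and the scene stay as the last step left them, time stands still between calls to the robot, and variables do not carry over. Pictures are saved under pics/ and viewed, at most 10 in all, crops included, and the job is handed in when it is done.

Besides the shell and the picture viewer there is one more tool, called after "Emit:" as name([rows], argument=value, ...), one row to a line, values as JSON. arm_command: Moves the arm, as the interface text tells. Its arguments: {"type":"object","properties":{"steps":{"type":"array","items":{"type":"object","properties":{"rot":{"type":"array","items":{"type":"number"}},"slide":{"type":"array","items":{"type":"number"}},"grip":{"type":"number"}}}},"newtons":{"type":"number"}},"required":["steps"]}

```bash
mkdir -p pics; ls; cat > h.py <<'E'
import numpy as np, cv2
from bench import sensors, eyes, order
def save(p,n): cv2.imwrite('pics/'+n,cv2.cvtColor(p["pixels"],cv2.COLOR_RGB2BGR))
def ray(p,uv):
    d=np.linalg.inv(np.array(p["intrinsics"]))@[uv[0],uv[1],1]; T=np.array(p["pose"]); return T[:3,3],T[:3,:3]@d
def atz(p,uv,z):
    o,d=ray(p,uv); return o+d*(z-o[2])/d[2]
def proj(p,X):
    T=np.array(p["pose"]); c=T[:3,:3].T@(np.array(X)-T[:3,3]); q=np.array(p["intrinsics"])@c; return q[:2]/q[2]
E
python3 - <<'E'
from h import *
for n in("top","side"):
    p=eyes.camera(n); save(p,n+'1.png'); print(n,np.round(p["pose"],3).tolist(),np.round(p["intrinsics"],1).tolist())
    for t in("jig","housing","knob","block","fence","driver","spanner","gauge"):
        r=eyes.look_for(t,p)[:2]
        for x in r: print(t,round(x["conf"],2),np.round(x["bbox"]))
print(sensors.read_state())
E
```

```text
pics
top [[0.03, -0.995, 0.099, 0.447], [-0.999, -0.028, 0.017, 0.149], [-0.014, -0.1, -0.995, 1.347], [0.0, 0.0, 0.0, 1.0]] [[434.3, 0.0, 325.2], [0.0, 434.3, 196.5], [0.0, 0.0, 1.0]]
jig 0.62 [212. 181. 319. 248.]
housing 0.81 [275. 211. 313. 240.]
block 0.66 [237. 200. 269. 221.]
fence 0.89 [212. 182. 319. 248.]
driver 0.58 [260. 144. 293. 155.]
spanner 0.82 [417. 241. 472. 271.]
spanner 0.21 [274. 214. 312. 238.]
gauge 0.94 [326. 242. 399. 279.]
gauge 0.75 [212. 182. 320. 247.]
side [[-0.992, -0.063, 0.113, 0.433], [-0.129, 0.44, -0.889, 1.181], [0.006, -0.896, -0.444, 0.61], [0.0, 0.0, 0.0, 1.0]] [[385.2, 0.0, 318.8], [0.0, 385.2, 199.3], [0.0, 0.0, 1.0]]
jig 0.94 [275. 220. 368. 314.]
jig 0.73 [340. 217. 344. 236.]
housing 0.73 [279. 220. 366. 312.]
housing 0.65 [321. 227. 354. 260.]
knob 0.52 [336. 219. 346. 237.]
block 0.84 [313. 251. 334. 270.]
fence 0.56 [278. 219. 363. 312.]
driver 0.75 [238. 235. 261. 270.]
spanner 0.39 [358. 180. 385. 198.]
gauge 0.85 [360. 199. 394. 234.]
{'time': 0.9, 'joint_positions': array([ 1.0944021 ,  0.33218603, -0.06467092,  1.46012454,  0.02159658,
        1.34986338, -0.08852247]), 'joint_vel': array([ 1.66840206e-03, -6.26813500e-04, -2.48513201e-04, -3.01197499e-04,
        6.80118870e-04,  3.22476312e-04,  4.16162387e-05]), 'joint_torque': array([ 3.42379408e-04, -6.23033881e+01,  2.46827753e-02, -3.90119326e+01,
       -6.12743106e-02,  3.14430369e-02,  1.15931013e-05]), 'ee_pos': array([ 0.27399967, -0.56176463,  0.22257245]), 'eef_rot': array([9.74374374e-01, 2.24932381e-01, 1.97454192e-05, 5.30699632e-05]), 'ft_force': array([ 0.47099275, -0.41725011, -0.44297828]), 'torque': array([ 0.09836408,  0.01316171, -0.03307123]), 'grip_force': 0.0, 'width': 0.08693873604698643}
```

```bash
python3 - <<'E'
from h import *
t=cv2.imread('pics/top1.png')[165:265,200:330]; s=cv2.imread('pics/side1.png')[205:325,260:400]
cv2.imwrite('pics/tc.png',cv2.resize(t,None,fx=6,fy=6,interpolation=cv2.INTER_CUBIC)[:600,:800])
cv2.imwrite('pics/sc.png',cv2.resize(s,None,fx=5,fy=5,interpolation=cv2.INTER_CUBIC))
E
```

```text
(no output)
```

View pics/tc.png

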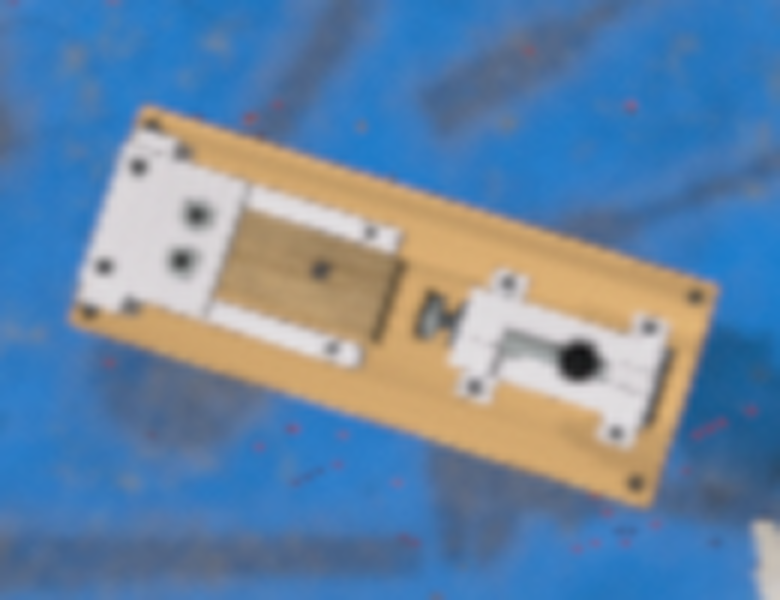

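View pics/sc.png

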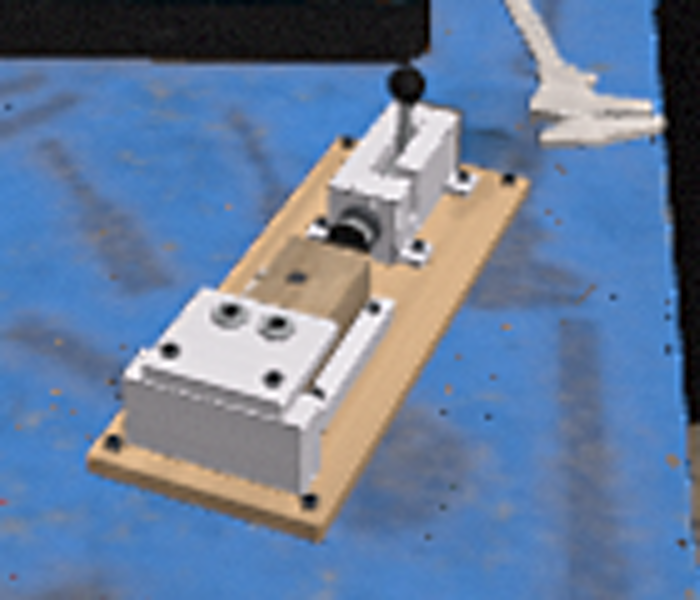

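Top crop: board corners at (145,105), (720,290), (650,505), (72,322), ball at (578,362), notch on the lower (robot) side near (500,370). Side crop: ball at (407,84), handle upright, block clear of fence. No loose tool near the clamp.

```bash
cat >> h.py <<'E'
def fit(L,W): # 2D rigid
    L=np.array(L,float);W=np.array(W)[:,:2]; a=L-L.mean(0); b=W-W.mean(0)
    th=np.arctan2((a[:,0]*b[:,1]-a[:,1]*b[:,0]).sum(),(a*b).sum()); R=np.array([[np.cos(th),-np.sin(th)],[np.sin(th),np.cos(th)]])
    t=W.mean(0)-R@L.mean(0); return th,R,t,W-(L@R.T+t)
E
python3 - <<'E'
from h import *
p=eyes.camera("top"); f=lambda u,v:(200+(u+.5)/6-.5,165+(v+.5)/6-.5)
W=[atz(p,f(*c),.012) for c in((145,105),(720,290),(650,505),(72,322))]
th,R,t,r=fit([(.06,.15),(.06,-.165),(-.06,-.165),(-.06,.15)],W)
print(np.degrees(th),t,np.round(r*1000,1)); k=atz(p,f(578,362),.086); print("knob",k,"jig",R.T@(k[:2]-t))
s=eyes.camera("side"); g=(260+(407.5)/5-.5,205+84.5/5-.5); K=R@[0,-.115]+t
print("side knob px",g,"proj",proj(s,[*k[:2],.086]))
E
```

```text
-15.953813490161046 [0.51913995 0.36132034] [[-1.3 -0.4]
 [-2.1  1.4]
 [ 2.7  0.7]
 [ 0.7 -1.7]]
knob [0.48799256 0.25310927 0.086     ] jig [-0.00020455 -0.11260442]
side knob px (341.0, 221.4) proj [341.23155307 220.49996149]
```

Emit:
arm_command([
  {"rot": [0, 0, 3], "slide": [0.026, 0.05, 0], "grip": 0},
  {"rot": [0, 0, 3], "slide": [0.026, 0.05, 0], "grip": 0},
  {"rot": [0, 0, 3], "slide": [0.026, 0.05, 0], "grip": 0},
  {"rot": [0, 0, 3], "slide": [0.026, 0.05, 0], "grip": 0},
  {"rot": [0, 0, 3], "slide": [0.026, 0.05, 0], "grip": 0},
  {"rot": [0, 0, 3], "slide": [0.026, 0.05, 0], "grip": 0},
  {"rot": [0, 0, 3], "slide": [0.026, 0.05, 0], "grip": 0},
  {"rot": [0, 0, 3], "slide": [0.026, 0.05, 0], "grip": 0},
])

```text
time: 2.0
ee_pos: [0.4826, -0.1602, 0.2229]
eef_rot: [0.906, 0.423, 0.0, 0.0]
ft_force: [0.9, -0.4, -0.4]
width: 0.015
grip_force: 0.0
```

Emit:
arm_command([
  {"rot": [0, 0, 3], "slide": [0, 0.047, -0.005], "grip": 0},
  {"rot": [0, 0, 3], "slide": [0, 0.047, -0.005], "grip": 0},
  {"rot": [0, 0, 3], "slide": [0, 0.047, -0.005], "grip": 0},
  {"rot": [0, 0, 3], "slide": [0, 0.047, -0.005], "grip": 0},
  {"rot": [0, 0, 3], "slide": [0, 0.047, -0.005], "grip": 0},
  {"rot": [0, 0, 3], "slide": [0, 0.047, -0.005], "grip": 0},
  {"rot": [0, 0, 3], "slide": [0, 0.047, -0.005], "grip": 0},
  {"rot": [0, 0, 3], "slide": [0, 0.047, -0.005], "grip": 0},
])

```text
time: 3.0
ee_pos: [0.4821, 0.2156, 0.1827]
eef_rot: [0.798, 0.602, 0.0, 0.0]
ft_force: [1.6, -0.2, 0.1]
width: 0.0004
grip_force: 0.0
```

```bash
python3 - <<'E'
from h import *
p=eyes.camera("wrist"); save(p,'w1.png'); print(np.round(p["pose"],3).tolist())
for t in("knob","housing","jig"):
    for x in eyes.look_for(t,p)[:2]: print(t,round(x["conf"],2),np.round(x["bbox"]), atz(p,((x["bbox"][0]+x["bbox"][2])/2,(x["bbox"][1]+x["bbox"][3])/2),.086))
E
```

```text
[[0.961, -0.264, -0.077, 0.504], [-0.275, -0.923, -0.268, 0.291], [-0.0, 0.279, -0.96, 0.344], [0.0, 0.0, 0.0, 1.0]]
knob 0.58 [304. 140. 329. 167.] [0.49065927 0.25557715 0.086     ]
housing 0.87 [285.  66. 353. 190.] [0.49838457 0.27485573 0.086     ]
jig 0.9 [255.   0. 379. 190.] [0.50385141 0.29873926 0.086     ]
jig 0.43 [291.   0. 346.  32.] [0.51972753 0.35080186 0.086     ]
```

View pics/w1.png

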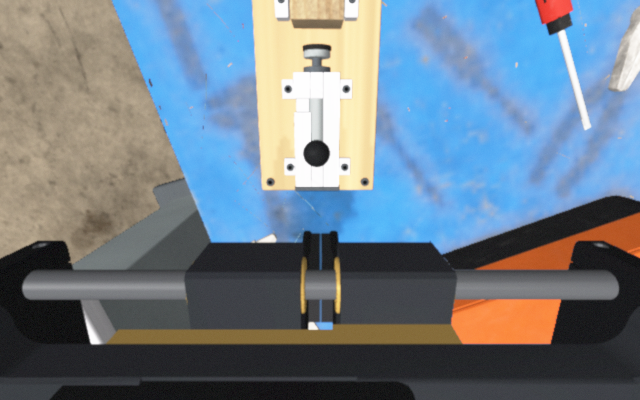

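Ball at (317,153), handle upright, finger line well aligned with the slot; both estimates agree within 3 mm. Descending behind it.

Emit:
arm_command([
  {"rot": [0, 0, 0], "slide": [-0.003, 0.001, -0.015], "grip": 0},
  {"slide": [0, 0, -0.02], "rot": [0, 0, 0], "grip": 0},
  {"slide": [0, 0, -0.02], "rot": [0, 0, 0], "grip": 0},
  {"slide": [0, 0, -0.02], "rot": [0, 0, 0], "grip": 0},
  {"slide": [0, 0, -0.02], "rot": [0, 0, 0], "grip": 0},
  {"slide": [0, 0, -0.015], "rot": [0, 0, 0], "grip": 0},
  {"slide": [0.0014, 0.0048, 0], "rot": [0, 0, 0], "grip": 0},
  {"slide": [0.0014, 0.0048, 0], "rot": [0, 0, 0], "grip": 0},
])

```text
time: 4.2
ee_pos: [0.4823, 0.2256, 0.0731]
eef_rot: [0.799, 0.602, 0.001, 0.0]
ft_force: [0.0, 0.1, -0.2]
width: -0.0003
grip_force: 0.0
```

Emit:
arm_command([
  {"slide": [0.0014, 0.0048, 0], "rot": [0, 0, 0], "grip": 0},
  {"slide": [0.0014, 0.0048, 0], "rot": [0, 0, 0], "grip": 0},
  {"slide": [0.0014, 0.0048, 0], "rot": [0, 0, 0], "grip": 0},
  {"slide": [0.0014, 0.0048, 0], "rot": [0, 0, 0], "grip": 0},
  {"slide": [0.0014, 0.0048, 0], "rot": [0, 0, 0], "grip": 0},
  {"slide": [0.0014, 0.0048, 0], "rot": [0, 0, 0], "grip": 0},
  {"slide": [0, 0, 0], "rot": [0, 0, 0], "grip": 0},
  {"slide": [0, 0, 0], "rot": [0, 0, 0], "grip": 0},
])

```text
time: 5.2
ee_pos: [0.4902, 0.2531, 0.0727]
eef_rot: [0.799, 0.602, -0.0, 0.0]
ft_force: [-1.9, -4.8, 3.2]
width: 0.0008
grip_force: 2.6
```

Emit:
arm_command([
  {"slide": [0.0011, 0.0038, 0], "rot": [0, 0, 0], "grip": 0},
  {"slide": [0.0011, 0.0038, 0], "rot": [0, 0, 0], "grip": 0},
  {"slide": [0.0011, 0.0038, 0], "rot": [0, 0, 0], "grip": 0},
  {"slide": [0.0008, 0.0029, 0], "rot": [0, 0, 0], "grip": 0},
  {"slide": [0, 0, 0], "rot": [0, 0, 0], "grip": 0},
  {"slide": [0, 0, 0], "rot": [0, 0, 0], "grip": 0},
  {"slide": [0, 0, 0], "rot": [0, 0, 0], "grip": 0},
  {"slide": [0, 0, 0], "rot": [0, 0, 0], "grip": 0},
])

```text
time: 6.2
ee_pos: [0.4942, 0.2671, 0.0726]
eef_rot: [0.799, 0.602, -0.001, 0.0]
ft_force: [-2.6, -5.6, 5.2]
width: 0.0004
grip_force: 3.3
```

Emit:
arm_command([
  {"slide": [0.0006, 0.0019, 0], "rot": [0, 0, 0], "grip": 0},
  {"slide": [0.0003, 0.001, 0], "rot": [0, 0, 0], "grip": 0},
  {"slide": [0.0, 0, 0], "rot": [0, 0, 0], "grip": 0},
  {"slide": [0, 0, 0], "rot": [0, 0, 0], "grip": 0},
  {"slide": [0, 0, 0], "rot": [0, 0, 0], "grip": 0},
  {"slide": [0, 0, 0], "rot": [0, 0, 0], "grip": 0},
  {"slide": [0, 0, 0], "rot": [0, 0, 0], "grip": 0},
  {"slide": [0, 0, 0], "rot": [0, 0, 0], "grip": 0},
])

```text
time: 7.2
ee_pos: [0.4949, 0.2695, 0.0725]
eef_rot: [0.799, 0.601, -0.001, 0.001]
ft_force: [-4.8, -7.6, 5.7]
width: 0.0004
grip_force: 4.5
```

Emit:
arm_command([
  {"slide": [0.0006, 0.0019, 0], "rot": [0, 0, 0], "grip": 0},
  {"slide": [0.0003, 0.001, 0], "rot": [0, 0, 0], "grip": 0},
  {"slide": [0.0, 0, 0], "rot": [0, 0, 0], "grip": 0},
  {"slide": [0, 0, 0], "rot": [0, 0, 0], "grip": 0},
  {"slide": [0, 0, 0], "rot": [0, 0, 0], "grip": 0},
  {"slide": [0, 0, 0], "rot": [0, 0, 0], "grip": 0},
  {"slide": [0, 0, 0], "rot": [0, 0, 0], "grip": 0},
  {"slide": [0, 0, 0], "rot": [0, 0, 0], "grip": 0},
])

```text
time: 8.2
ee_pos: [0.4957, 0.2721, 0.0725]
eef_rot: [0.799, 0.601, -0.001, 0.001]
ft_force: [-4.5, -8.6, 7.5]
width: 0.0008
grip_force: 5.2
```

```bash
python3 - <<'E'
from h import *
th=np.radians(-15.954);R=np.array([[np.cos(th),-np.sin(th)],[np.sin(th),np.cos(th)]]);t=np.array([.51914,.36132])
s=eyes.camera("side"); save(s,'s2.png')
print(sensors.read_state()["ft_force"])
for T in(.035,.045): print(T,proj(s,[*(R@[0,-.12+T]+t),.086]))
for x in eyes.look_for("knob",s)[:2]: print(x)
cv2.imwrite('pics/s2c.png',cv2.resize(cv2.imread('pics/s2.png')[190:310,270:400],None,fx=5,fy=5,interpolation=cv2.INTER_CUBIC))
E
```

```text
[-4.86755246 -8.8817356   7.95236793]
0.035 [337.59883798 225.08720666]
0.045 [336.26928327 226.80436124]
```

View pics/s2c.png

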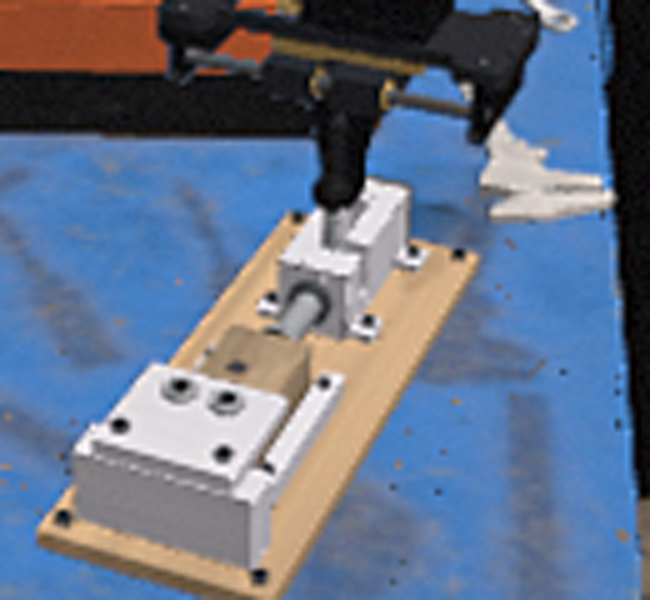

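Ball near crop (340,190), i.e. px (338,228): close to the predicted end; handle still upright. Force has not yet jumped, so push on.

Emit:
arm_command([
  {"slide": [0.0006, 0.0019, 0], "rot": [0, 0, 0], "grip": 0},
  {"slide": [0.0003, 0.001, 0], "rot": [0, 0, 0], "grip": 0},
  {"slide": [0.0, 0, 0], "rot": [0, 0, 0], "grip": 0},
  {"slide": [0, 0, 0], "rot": [0, 0, 0], "grip": 0},
  {"slide": [0, 0, 0], "rot": [0, 0, 0], "grip": 0},
  {"slide": [0, 0, 0], "rot": [0, 0, 0], "grip": 0},
  {"slide": [0, 0, 0], "rot": [0, 0, 0], "grip": 0},
  {"slide": [0, 0, 0], "rot": [0, 0, 0], "grip": 0},
])

```text
time: 9.3
ee_pos: [0.4962, 0.2733, 0.0724]
eef_rot: [0.799, 0.601, -0.003, 0.002]
ft_force: [-8.1, -14.1, 13.7]
width: 0.0004
grip_force: 9.2
```

Emit:
arm_command([
  {"slide": [0.0006, 0.0019, 0], "rot": [0, 0, 0], "grip": 0},
  {"slide": [0.0, 0.0, 0], "rot": [0, 0, 0], "grip": 0},
  {"slide": [0.0, 0, 0], "rot": [0, 0, 0], "grip": 0},
  {"slide": [0, 0, 0], "rot": [0, 0, 0], "grip": 0},
  {"slide": [0, 0, 0], "rot": [0, 0, 0], "grip": 0},
  {"slide": [0, 0, 0], "rot": [0, 0, 0], "grip": 0},
  {"slide": [0, 0, 0], "rot": [0, 0, 0], "grip": 0},
  {"slide": [0, 0, 0], "rot": [0, 0, 0], "grip": 0},
])

```text
time: 10.3
ee_pos: [0.4964, 0.2736, 0.0723]
eef_rot: [0.799, 0.601, -0.004, 0.002]
ft_force: [-12.3, -22.2, 19.3]
width: 0.0006
grip_force: 13.0
```

Hard stop reached (25 N, no more motion). Back off, go round to the +x side.

Emit:
arm_command([
  {"slide": [-0.0028, -0.0096, 0], "rot": [0, 0, 0], "grip": 0},
  {"slide": [-0.0028, -0.0096, 0], "rot": [0, 0, 0], "grip": 0},
  {"slide": [0.0183, -0.0052, 0], "rot": [0, 0, 0], "grip": 0},
  {"slide": [0.0183, -0.0053, 0], "rot": [0, 0, 0], "grip": 0},
  {"slide": [0.0045, 0.0158, 0], "rot": [0, 0, 0], "grip": 0},
  {"slide": [0.0045, 0.0159, 0], "rot": [0, 0, 0], "grip": 0},
  {"slide": [0, 0, 0], "rot": [0, 0, 0], "grip": 0},
  {"slide": [0, 0, 0], "rot": [0, 0, 0], "grip": 0},
])

```text
time: 11.3
ee_pos: [0.5372, 0.2808, 0.0724]
eef_rot: [0.798, 0.602, -0.0, 0.0]
ft_force: [0.4, 0.4, -0.0]
width: 0.0007
grip_force: 0.0
```

```bash
python3 - <<'E'
from h import *
th=np.radians(-15.954);R=np.array([[np.cos(th),-np.sin(th)],[np.sin(th),np.cos(th)]]);t=np.array([.51914,.36132])
e=sensors.read_state(); print(R.T@(e["ee_pos"][:2]-t),e["ee_pos"],e["ft_force"])
s=eyes.camera("wrist"); save(s,'w2.png')
for x in eyes.look_for("knob",s)[:2]:
    b=x["bbox"];k=atz(s,((b[0]+b[2])/2,(b[1]+b[3])/2),.086);print(x,k,R.T@(k[:2]-t))
E
```

```text
[ 0.03948292 -0.07243519] [0.5371922  0.28082233 0.0723933 ] [ 0.42262765  0.42360901 -0.02272137]
{'bbox': [238.1, 233.3, 268.2, 241.2], 'conf': 0.65} [0.50967329 0.30454083 0.086     ] [ 0.00650456 -0.05719426]
```

View pics/w2.png

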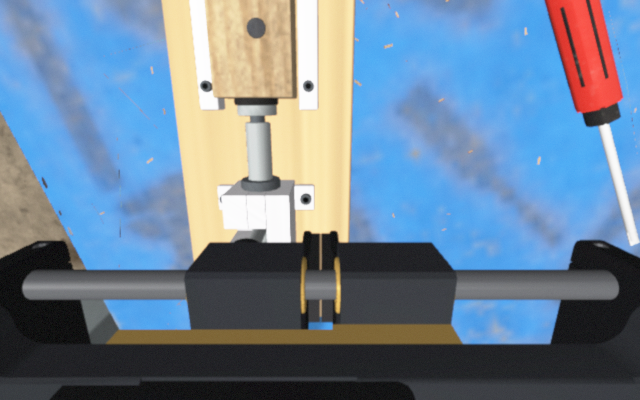

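Block seated square with the pad on it (pad at (256,107)); ball is at the left of the fingers, behind the gripper (~(250,240)). Now push sideways.

Emit:
arm_command([
  {"slide": [-0.0064, -0.0002, -0.002], "rot": [0, 0, 0], "grip": 0},
  {"slide": [-0.0058, 0.0017, -0.002], "rot": [0, 0, 0], "grip": 0},
  {"slide": [-0.0058, 0.0017, -0.002], "rot": [0, 0, 0], "grip": 0},
  {"slide": [-0.0058, 0.0017, -0.002], "rot": [0, 0, 0], "grip": 0},
  {"slide": [-0.0058, 0.0017, 0], "rot": [0, 0, 0], "grip": 0},
  {"slide": [-0.0058, 0.0017, 0], "rot": [0, 0, 0], "grip": 0},
  {"slide": [-0.0058, 0.0017, 0], "rot": [0, 0, 0], "grip": 0},
  {"slide": [-0.0058, 0.0017, 0], "rot": [0, 0, 0], "grip": 0},
])

```text
time: 12.4
ee_pos: [0.4904, 0.2923, 0.0646]
eef_rot: [0.799, 0.602, 0.0, 0.0]
ft_force: [2.0, -0.6, 0.1]
width: 0.0008
grip_force: 0.8
```

```bash
python3 - <<'E'
from h import *
th=np.radians(-15.954);R=np.array([[np.cos(th),-np.sin(th)],[np.sin(th),np.cos(th)]]);t=np.array([.51914,.36132])
e=sensors.read_state(); print(R.T@(e["ee_pos"][:2]-t),e["ee_pos"],e["ft_force"])
s=eyes.camera("side"); save(s,'s3.png')
for a in(.3,.6,.9,1.2): print(a,(proj(s,[*(R@[-.052*np.sin(a),-.075]+t),.034+.052*np.cos(a)])-[280,190])*6)
for x in eyes.look_for("knob",s)[:2]: print(x)
cv2.imwrite('pics/s3c.png',cv2.resize(cv2.imread('pics/s3.png')[190:280,280:400],None,fx=6,fy=6,interpolation=cv2.INTER_CUBIC))
E
```

```text
[-0.00863103 -0.07428236] [0.49042375 0.29227117 0.06464361] [ 2.009489   -0.63663894  0.1327067 ]
0.3 [369.72660522 232.46252796]
0.6 [398.81056093 252.13976174]
0.9 [422.03645276 277.99784781]
1.2 [437.17266082 307.52754814]
{'bbox': [343.9, 228.1, 350.3, 237.1], 'conf': 0.58}
```

View pics/s3c.png

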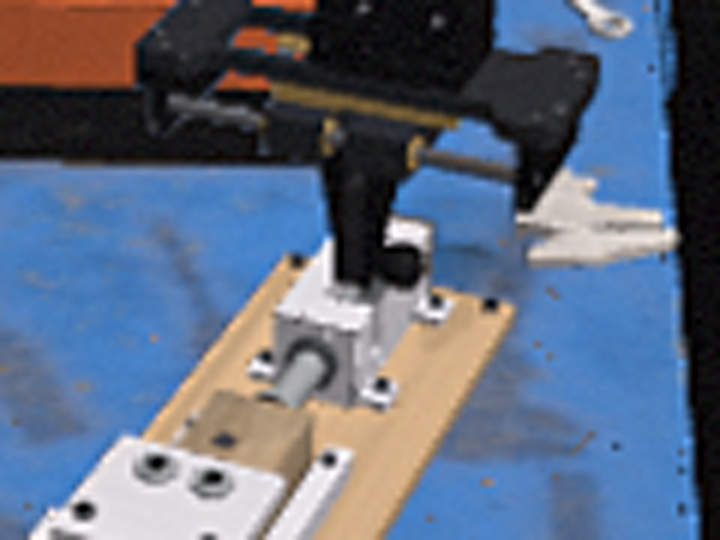

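Ball at crop (405,262): handle at about 0.7 rad. Push a bit more, then lift, go over it and press down.

Emit:
arm_command([
  {"slide": [-0.0048, 0.0014, 0], "rot": [0, 0, 0], "grip": 0},
  {"slide": [-0.0048, 0.0014, 0], "rot": [0, 0, 0], "grip": 0},
  {"slide": [0, 0, 0.02], "rot": [0, 0, 0], "grip": 0},
  {"slide": [0, 0, 0.02], "rot": [0, 0, 0], "grip": 0},
  {"slide": [-0.0154, 0.0044, 0], "rot": [0, 0, 0], "grip": 0},
  {"slide": [-0.0154, 0.0044, 0], "rot": [0, 0, 0], "grip": 0},
  {"slide": [0, 0, -0.01], "rot": [0, 0, 0], "grip": 0},
  {"slide": [0, 0, -0.01], "rot": [0, 0, 0], "grip": 0},
])

```text
time: 13.5
ee_pos: [0.4501, 0.3034, 0.0834]
eef_rot: [0.799, 0.602, -0.0, 0.0]
ft_force: [0.3, 0.0, -0.1]
width: 0.0008
grip_force: 0.0
```

Emit:
arm_command([
  {"slide": [0, 0, -0.004], "rot": [0, 0, 0], "grip": 0},
  {"slide": [0, 0, -0.004], "rot": [0, 0, 0], "grip": 0},
  {"slide": [0, 0, -0.004], "rot": [0, 0, 0], "grip": 0},
  {"slide": [0, 0, -0.004], "rot": [0, 0, 0], "grip": 0},
  {"slide": [0, 0, -0.004], "rot": [0, 0, 0], "grip": 0},
  {"slide": [0, 0, -0.004], "rot": [0, 0, 0], "grip": 0},
  {"slide": [0, 0, -0.004], "rot": [0, 0, 0], "grip": 0},
  {"slide": [0, 0, 0], "rot": [0, 0, 0], "grip": 0},
])

```text
time: 14.5
ee_pos: [0.4396, 0.3071, 0.0547]
eef_rot: [0.796, 0.605, -0.007, -0.004]
ft_force: [-37.2, 3.7, 13.1]
width: 0.0003
grip_force: 15.2
```

Large sideways force: the tip wedged on the outer side of the ball. Lift and look.

Emit:
arm_command([
  {"slide": [0, 0, 0.005], "rot": [0, 0, 0], "grip": 0},
  {"slide": [0, 0, 0.01], "rot": [0, 0, 0], "grip": 0},
  {"slide": [0, 0, 0.015], "rot": [0, 0, 0], "grip": 0},
  {"slide": [0, 0, 0.015], "rot": [0, 0, 0], "grip": 0},
  {"slide": [0, 0, 0.015], "rot": [0, 0, 0], "grip": 0},
  {"slide": [0, 0, 0], "rot": [0, 0, 0], "grip": 0},
  {"slide": [0, 0, 0], "rot": [0, 0, 0], "grip": 0},
  {"slide": [0, 0, 0], "rot": [0, 0, 0], "grip": 0},
])

```text
time: 15.5
ee_pos: [0.4499, 0.3036, 0.116]
eef_rot: [0.799, 0.602, -0.0, -0.0]
ft_force: [-0.8, 0.0, -0.2]
width: 0.0004
grip_force: 0.0
```

```bash
python3 - <<'E'
from h import *
th=np.radians(-15.954);R=np.array([[np.cos(th),-np.sin(th)],[np.sin(th),np.cos(th)]]);t=np.array([.51914,.36132])
e=sensors.read_state(); print(R.T@(e["ee_pos"][:2]-t),e["ee_pos"],e["ft_force"])
s=eyes.camera("side"); save(s,'s4.png')
for T in (.04,.045):
  for a in(.3,.6,.9,1.2,1.4): print(T,a,(proj(s,[*(R@[-.052*np.sin(a),-.12+T]+t),.034+.052*np.cos(a)])-[280,190])*6)
cv2.imwrite('pics/s4c.png',cv2.resize(cv2.imread('pics/s4.png')[190:280,280:400],None,fx=6,fy=6,interpolation=cv2.INTER_CUBIC))
E
```

```text
[-0.05068378 -0.07452957] [0.44992282 0.30359233 0.11598189] [-0.76548764  0.02193191 -0.19711459]
0.04 0.3 [373.62010692 227.22221379]
0.04 0.6 [402.59520343 246.81098616]
0.04 0.9 [425.72584918 272.56940337]
0.04 1.2 [440.79021791 301.99866519]
0.04 1.4 [445.63629098 322.25459306]
0.045 0.3 [369.72660522 232.46252796]
0.045 0.6 [398.81056093 252.13976174]
0.045 0.9 [422.03645276 277.99784781]
0.045 1.2 [437.17266082 307.52754814]
0.045 1.4 [442.0501373  327.84563319]
```

View pics/s4c.png

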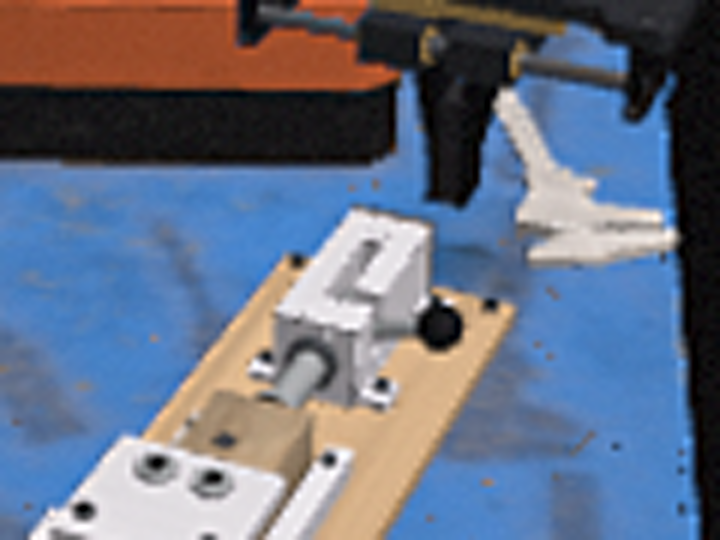

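The ball is at crop (440,325), which matches a handle angle of about 1.4 rad with the plunger at 45 mm. The block is flat and seated, and the gripper is well clear.

```bash
python3 -c "
from bench import order
print(order.close_job())"
```

```text
the job is handed in; nothing more can be done
None
```

The block is clamped against the fence and the handle is fully down in the locking notch (about 1.4 rad in the last picture). I handed the job in at about 16 s, with no verdict returned. While pressing the handle down, the fingertip met a brief sideways force of about 37 N, after which I lifted clear.

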